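Close and stow the bead-breaker hand pump

TASK

The bead breaker's hand pump has been topped up with oil and must be made ready to carry. Its winged filler cap only sits loosely on top of the thread: turn it backwards (anticlockwise from above) until it drops into the start of its thread, then screw it clockwise fully home against its stop, wings in line with the pump. After that fold the lever down over it: press the thumb button in the lever's grip and keep it pressed while you swing the lever all the way down onto its saddle, let go, and leave the tools lying round the pump where they are.

Things in the scene. Friction and masses are not known exactly. Their poses are not given: they have to be found in the camera images.
- pump: the hydraulic hand pump, 280 mm long, 112 mm wide over its feet, fixed on the bench: blue oil reservoir (top 58 mm above the bench), dark steel pump head at one end. Origin on the bench under its middle; x runs along it from the lever's pivot (x = -85 mm) to the filler (x = +85 mm), z up. A saddle post for the lever (12 mm along x, 34 mm wide, top 121 mm above the bench) stands at x = +4 mm
- cap_centre (a point): centre of the flat top of the grey cast filler cap, on its vertical axis. The cap is 58 mm across and 24 mm high; on its top stand two wings like a wing nut's, 9 mm thick (12 mm at the outer ends), 16 mm high, forming a bar 82 mm long across the axis. Pushed sideways near a wing's end, about 1 N backs it off and up to 9 N screws it home
- cap_wing (a point): a point in one of the cap's two wings, 30 mm from the cap's axis and 8 mm above its flat top (half-way up the wing); the other wing is opposite
- filler_cap (a joint): turn of the cap, rad: 0 = home against the stop, wings in line with the pump; + is anticlockwise from above (backing off). Two-start thread: at first the cap's lugs lie on top of the ridges, and clockwise it only meets a stop; backed to about 2.05 it drops into the thread start, free from there to a stop at 2.68; then clockwise it is drawn down on its seal to 0
- cap_lift (a joint): height of the cap, m: about 0.0003 when home, 0.0037 when dropped into the thread start, 0.010 to 0.015 while it rides on top of the ridges (highest just before it drops). The cap's flat top lies 85.5 mm above the bench plus this
- lever_pivot (a point): middle of the lever's pivot pin, 122 mm above the bench; the lever swings in the pump's upright x-z plane
- pump_lever (a joint): angle of the lever above level, rad: 1.3 to 1.55 (nearly upright) at first, 0 = all the way down on its saddle, lying over the cap. 206 mm long from the pivot, the last 92 mm a black grip 24 mm thick. It stays where it is left. A pawl stops it on the way down at 1.18 and at 0.55 unless the thumb button is held in; let go below 0.05, it is locked down
- button_top (a point): middle of the steel thumb button's face, 165 mm from the pivot and 23 mm off the lever's centre line, on the side that is uppermost when the lever is down (facing away from the filler while it is up). The face is 30 mm along the lever, 15 mm wide and stands 11 mm proud of the grip; it is pushed square to the lever, into the grip
- thumb_button (a joint): how far the thumb button is pressed in, m: 0 = out, 0.007 = fully in, which takes about 4.5 N; pushing on with it fully in swings the lever down (5 N or so)
- torch_mid (a point): a small black torch, 121 mm long, lying beside the pump; the point is its middle. A bystander: leave it where it lies
- wrench_mid (a point): a combination spanner, 222 mm long, lying flat beside the pump; the point is its middle. A bystander: leave it where it lies
- lug_nut_mid (a point): a wheel nut, 24 mm across and 28 mm high, standing beside the pump; the point is its middle. A bystander: leave it where it lies
- screwdriver_mid (a point): a screwdriver with a wooden handle, 235 mm long; the point is its middle. A bystander: leave it where it lies
- ratchet_mid (a point): a socket ratchet with a black handle, 244 mm long; the point is its middle. A bystander: leave it where it lies
- crayon_mid (a point): a tyre crayon, 85 mm long; the point is its middle. A bystander: leave it where it lies

How it is judged:
On the way, in this order (a step that is already met when the one before it is completed fails the run):
1. the filler cap has been backed off until it dropped into the start of its thread (value of joint filler_cap above 1.9 rad and value of joint cap_lift below 0.006 m), for 0.1 s.
2. the cap has been screwed clockwise fully home against its stop (value of joint filler_cap below 0.15 rad and value of joint cap_lift below 0.0025 m), for 0.2 s.
3. the lever has been swung all the way down onto its saddle (value of joint pump_lever below 0.06 rad), for 0.2 s.
At the end, for the whole second after the job is handed in: the filler cap is screwed fully home (within 0.15 rad of its stop and drawn down on its seal), and the lever lies all the way down (within 0.06 rad) with its thumb button let go and sprung out (all of step 2 and value of joint pump_lever below 0.06 rad and value of joint thumb_button below 0.002 m); the robot touches nothing.
It fails at once if a tool lying round the pump was shoved more than 30 mm (distance of any of torch_mid, wrench_mid, lug_nut_mid, screwdriver_mid, ratchet_mid, crayon_mid from where it was at the start of the episode above 0.03 m).
It also fails if it takes over 64 s, if anything falls off the work surface, if the arm or the gripper's body presses on something with over 40 N, if the wrist force passes 120 N, or if a joint passes its speed limit or range.

ROBOT

A 7-joint arm with a two-finger parallel gripper is mounted at the origin on a cart in front of the work surface, level with it; the furniture and walls round the work are solid. World frame = base frame: x ahead of the robot, y to its left, z up, the work surface at z = 0. Lengths are in m, angles in rad, forces in N, time in s.
With the tool pointing down it reaches from about 0.425 to 0.925 m from the base axis. Payload 6.8 kg.
Tool frame: the origin (TCP) lies on the centre line of the jaws, within the pads' length; the fingertips stand bot.tip_reach ahead of it and the grasp point (between the pads) lies 3 mm ahead of it (bot.tip_reach is the distance from the TCP to the fingertips, in m); z points along the fingers, y is the line along which they close (so a half turn about z gives the same grasp; the last joint's range is limited). The gripper opens to 85 mm and grips with 20 to 120 N. Pads are 22 mm wide; open, the fingers measure 114 mm over their backs; the gripper's body (76 mm by 85 mm) begins 54 mm behind the grasp point. The pads swing forward as they close: fully open they stand 13 mm farther back than shut.
Start: joints at [-1.327, 0.477, 0.022, 1.555, -0.011, 1.109, -0.083], TCP at [0.233, 0.634, 0.253] pointing down, gripper open.
Joint ranges: [-2.96, 2.96], [-0.34, 2.1], [-1.41, 1.46], [0.24, 2.44], [-1.37, 4.51], [0.17, 1.92], [-2.96, 2.96]. Speed limits (rad/s): [2.39, 2.39, 3.14, 3.14, 3.14, 3.14, 3.14].

INTERFACE

Orientations are given as a unit quaternion [w, x, y, z].
In Python, from station import bot gives the robot as it stands.
- The arm moves only by the tool jog_arm, never from a script. Its argument "deltas" is a list of rows, each a list of 7 numbers: the shift along the world's x, y, z in m, then the turn, a rotation vector about the world's x, y, z in rad, then the opening, from 0 (shut) to 1 (fully open). In form: [[x, y, z, rx, ry, rz, grip], ...]. A call has 1 to 10 rows; each row shifts and turns the commanded pose from where the row before left it; what a row does not reach is not made up. A row lasts 1/10 s, in which the tool goes at most 50 mm and 8.59 degrees, less where a joint would pass 70% of its speed; a pose out of reach is approached as far as the arm can. A call with a gripper value outside its range is refused whole. The fingers move at their own pace and stop on an object; "newtons" is the grip in N (left out, the last holds). Time passes only in rows, so rows that do not move let the fingers close. It gives the time, the measured TCP pose, the force, the opening and the grip force at its end, in the units of the state.
- bot.get_obs(): the state, without advancing time (a new reading comes with each control period).
- bot.read_camera(name): name is "scene" or "side" or "wrist"; returns a dict with "img" (420x560x3 uint8, red, green, blue), "K" (3x3 intrinsics, pixels), "eye" and "attitude" of the camera in the world. Camera axes: x right, y down, z forward; pixel columns grow to the right and rows downward; lengths in m; the calibration is good to about 2 mm. A picture is of the moment at which its call begins. There is no depth.
- bot.hand_in(): hands the job in; it is judged then, once.
The state is a dict: "t": time; "q": joint angles; "joint_vel": joint speeds; "joint_torque": joint torques, N m; "eef_pos": TCP position; "tool_rot": TCP orientation; "contact_force": force on the tool from outside, world axes, zero at the start; "torque": the same for the moment, N m; "gripper_width": opening from 0.0 (shut) to 1.0 (fully open); "grasp_force": force on a finger pad.
Only numpy, scipy, OpenCV 4.12 (cv2) and the standard library are available. Lean on these libraries where they do the work, as an engineer would, in place of code of your own. Each camera call takes 0.05 s, during which the arm holds its last target. There are 200 camera calls.

## Working session

There is one attempt and no reset: what is moved stays moved. The work goes in short steps, Python scripts to look and compute and a tool call to move; the robot and the scene stay as the last step left them, time stands still between calls to the robot, and variables do not carry over. Pictures are saved under pics/ and viewed, at most 10 in all, crops included, and the job is handed in when it is done.

Besides the shell and the picture viewer there is one more tool, called after "Emit:" by a JSON object that holds its "method" and its "body". jog_arm: Moves the arm, as the interface text tells. Its arguments: {"type":"object","properties":{"deltas":{"type":"array"},"newtons":{"type":"number"}},"required":["deltas"]}

```bash
mkdir -p pics
cat > h.py <<'E'
import numpy as np,cv2
from station import bot
from scipy.spatial.transform import Rotation as R
def cam(n,f=None):
    c=bot.read_camera(n)
    if f: cv2.imwrite('pics/'+f,c['img'][:,:,::-1])
    return c
def rot(a):
    a=np.array(a,float)
    return a if a.shape==(3,3) else R.from_quat(a[[1,2,3,0]]).as_matrix()
def ray(c,p):
    d=rot(c['attitude'])@np.linalg.inv(c['K'])@[p[0],p[1],1]
    return np.array(c['eye']),d/np.linalg.norm(d)
def atz(c,p,z):
    e,d=ray(c,p); return e+d*(z-e[2])/d[2]
def proj(c,X):
    v=c['K']@(rot(c['attitude']).T@(np.array(X)-c['eye'])); return v[:2]/v[2]
def tri(c1,p1,c2,p2):
    A=np.zeros((3,3));b=np.zeros(3)
    for c,p in((c1,p1),(c2,p2)):
        e,d=ray(c,p);M=np.eye(3)-np.outer(d,d);A+=M;b+=M@e
    return np.linalg.solve(A,b)
E
python3 - <<'E'
from h import *
import pickle
C={n:cam(n) for n in('scene','side')}
pickle.dump(C,open('c0.pkl','wb'))
for n in C: cv2.imwrite(f'pics/{n}0.png',cv2.resize(C[n]['img'][:,:,::-1],(800,600),interpolation=cv2.INTER_CUBIC)); print(n,C[n]['eye'],C[n]['attitude'],C[n]['K'][0])
print(bot.tip_reach,bot.get_obs())
E
```

```text
scene [ 0.05047223 -0.86166883  0.83338826] [-0.44565583  0.8648042  -0.20234704  0.11207258] [476.61418223   0.         280.61028306]
side [ 0.30992811 -0.94281932  0.83182309] [-0.46331691  0.87910764 -0.09889322  0.05222383] [477.99192539   0.         285.14770515]
0.022 {'t': 0.1, 'q': array([-1.32714236,  0.47773142,  0.02233877,  1.55631519, -0.01150242,
        1.10930911, -0.08309112]), 'joint_vel': array([ 0.0007612 , -0.00071495, -0.0001404 , -0.00336115, -0.00144164,
        0.00054418, -0.00067283]), 'joint_torque': array([ 4.41393990e-03, -5.97763538e+01,  1.61374658e+00, -2.81952256e+01,
        1.28437273e-02,  5.11705017e-03, -7.19880518e-06]), 'eef_pos': array([0.23240502, 0.63321461, 0.25242925]), 'tool_rot': array([-8.60812501e-05,  1.74956010e-01,  9.84575912e-01, -8.12948344e-04]), 'contact_force': array([ 0.08662097, -0.29528623,  0.60014409]), 'torque': array([ 0.00096617,  0.03979937, -0.00059294]), 'grasp_force': 0.0, 'gripper_width': 0.9999628205007526}
```

View pics/scene0.png

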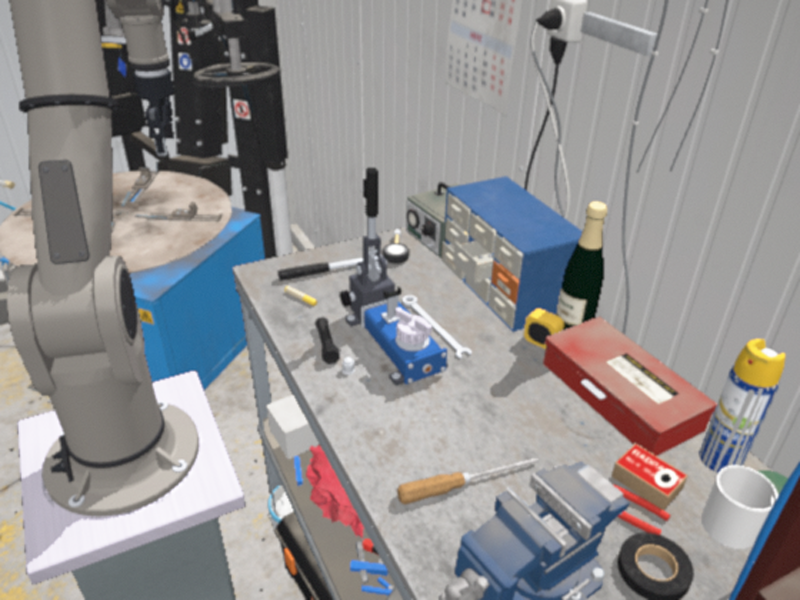

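View pics/side0.png

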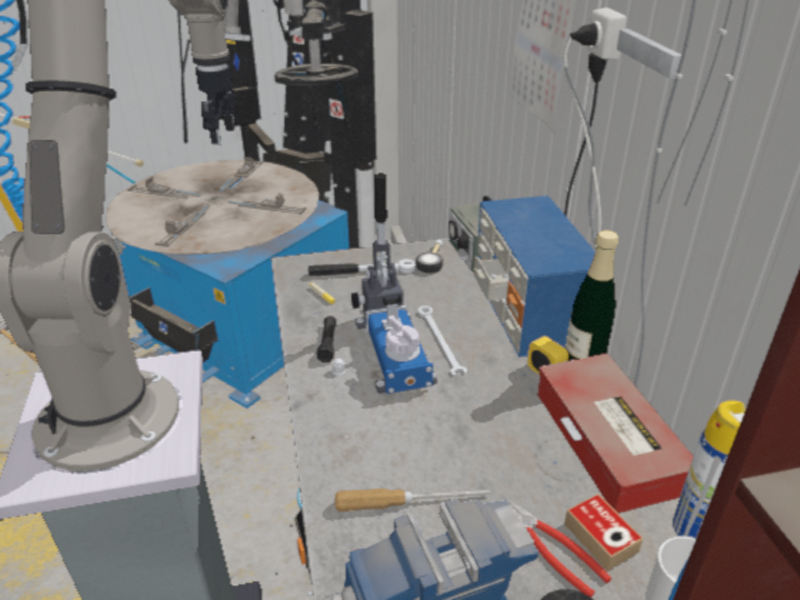

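The scene and side views show the pump mid-bench: cap near (412,325) in scene and (402,338) in side, lever upright behind it with its tip at (372,170) and (380,177). I'll enlarge both crops.

Run:
```python
import pickle,cv2,numpy as np
C=pickle.load(open('c0.pkl','rb'))
a=C['scene']['img'][110:275,230:330,::-1]; b=C['side']['img'][115:280,220:320,::-1]
o=np.hstack([cv2.resize(x,None,fx=3.6,fy=3.6,interpolation=cv2.INTER_CUBIC) for x in(a,b)])
cv2.imwrite('pics/crop0.png',o);print(o.shape)
```

```text
(594, 720, 3)
```

View pics/crop0.png

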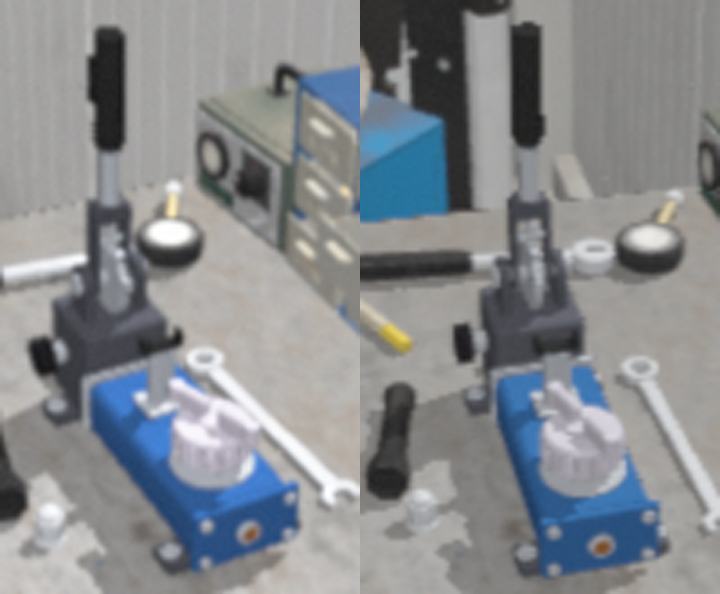

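Run:
```python
from h import *
import pickle
C=pickle.load(open('c0.pkl','rb'));S,D=C['scene'],C['side']
s=lambda p:(p[0]/3.6+230-.36,p[1]/3.6+110-.36)
d=lambda p:((p[0]-360)/3.6+220-.36,p[1]/3.6+115-.36)
P=dict(cap=((214,432),(583,435)),w1=((182,386),(560,392)),w2=((247,424),(611,447)),tip=((110,30),(525,27)),gripbot=((110,148),(528,145)),fl=((195,532),(540,535)),fr=((297,478),(660,500)),bl=((92,390),(498,378)))
for k,(a,b) in P.items(): print(k,tri(S,s(a),D,d(b)).round(4))
for z,k in((.098,'cap'),(.114,'w1'),(.114,'w2'),(.058,'fl'),(.058,'fr'),(.058,'bl')):
  a,b=P[k];print(k,atz(S,s(a),z).round(4),atz(D,d(b),z).round(4))
```

```text
cap [ 0.5124 -0.0144  0.0984]
w1 [0.5032 0.0178 0.1172]
w2 [ 0.5277 -0.0353  0.1079]
tip [0.5075 0.1437 0.3383]
gripbot [0.5083 0.148  0.2443]
fl [ 0.4704 -0.0685  0.0619]
fr [ 0.5576 -0.0567  0.0687]
bl [0.4736 0.1105 0.0658]
cap [ 0.5108 -0.0178  0.098 ] [ 0.5136 -0.0098  0.098 ]
w1 [0.5052 0.0217 0.114 ] [0.5041 0.0222 0.114 ]
w2 [ 0.5257 -0.038   0.114 ] [ 0.5248 -0.0473  0.114 ]
fl [ 0.4716 -0.0666  0.058 ] [ 0.4718 -0.0617  0.058 ]
fr [ 0.5644 -0.0459  0.058 ] [ 0.5612 -0.0438  0.058 ]
bl [0.476  0.1158 0.058 ] [0.4763 0.126  0.058 ]
```

Emit:
{"method": "jog_arm", "body": {"deltas": [[0.018,-0.04,0.025,0,0,-0.06,1],[0.018,-0.04,0.025,0,0,-0.06,1],[0.018,-0.04,0.025,0,0,-0.06,1],[0.018,-0.04,0.025,0,0,-0.06,1],[0.018,-0.04,0.025,0,0,-0.06,1],[0.018,-0.04,0.025,0,0,-0.06,1],[0.018,-0.04,0.02,0,0,-0.06,1],[0.018,-0.04,0.0,0,0,-0.06,1],[0.018,-0.04,0,0,0,-0.06,1],[0.018,-0.04,0,0,0,-0.06,1]]}}

```text
t: 1.1
eef_pos: [0.4118, 0.2341, 0.4218]
tool_rot: [-0.0, 0.459, 0.888, 0.0]
contact_force: [0.6, 0.9, -0.2]
gripper_width: 1.0
grasp_force: 0.0
```

Emit:
{"method": "jog_arm", "body": {"deltas": [[0.015,-0.04,0,0,0,-0.05,1],[0.015,-0.04,0,0,0,-0.05,1],[0.015,-0.04,0,0,0,-0.05,1],[0.015,-0.04,0,0,0,-0.05,1],[0.015,-0.04,-0.02,0,0,-0.05,1],[0.015,-0.04,-0.04,0,0,-0.06,1],[0.011,-0.007,-0.04,0,0,0,1],[0,0,-0.04,0,0,0,1],[0,0,0,0,0,0,1]]}}

```text
t: 2.0
eef_pos: [0.507, -0.0056, 0.283]
tool_rot: [-0.003, 0.59, 0.807, -0.004]
contact_force: [0.1, 0.5, 0.5]
gripper_width: 0.999
grasp_force: 0.0
```

Run:
```python
from h import *
import pickle
c=cam('wrist','w1.png');pickle.dump(c,open('w1.pkl','wb'));print(c['eye'],bot.get_obs()['eef_pos'],bot.get_obs()['q'])
print(proj(c,(.513,-.013,.098)))
```

```text
[0.4867314  0.06005535 0.40395661] [ 0.50870749 -0.00533897  0.28604302] [-0.64288081  0.18384803  0.61146539  1.93601246 -0.11888499  1.06300988
  0.32769545]
[280.90804919 199.73221924]
```

View pics/w1.png

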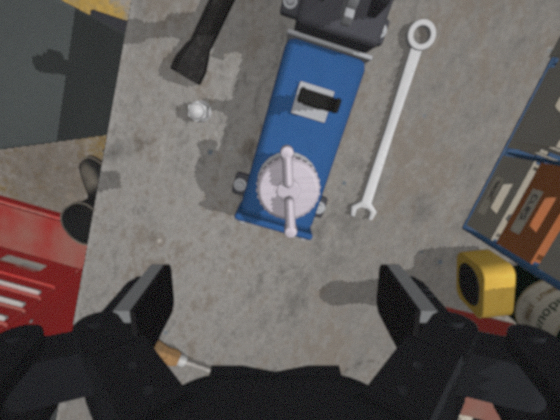

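Run:
```python
from h import *
import pickle
c=pickle.load(open('w1.pkl','rb'))
P=dict(w1=((287,152),.113),w2=((291,233),.113),disc=((288,187),.097),post=((321,99),.121),fl=((237,213),.058),fr=((311,237),.058),bl=((290,40),.058),br=((368,58),.058))
Q={k:atz(c,*v) for k,v in P.items()}
for k in Q: print(k,Q[k].round(4))
a=lambda v:np.degrees(np.arctan2(v[1],v[0]))
print((Q['w1']+Q['w2'])/2,a(Q['w2']-Q['w1']),a(Q['fl']-Q['bl']),a(Q['fr']-Q['br']),a(Q['disc']-Q['post']),np.linalg.norm(Q['w1']-Q['w2']))
```

```text
w1 [0.5039 0.0315 0.113 ]
w2 [ 0.5298 -0.0359  0.113 ]
disc [5.156e-01 1.000e-04 9.700e-02]
post [0.5159 0.0795 0.121 ]
fl [ 0.4769 -0.0503  0.058 ]
fr [ 0.5597 -0.0518  0.058 ]
bl [0.4778 0.1239 0.058 ]
br [0.5516 0.1313 0.058 ]
[ 0.51682828 -0.00222188  0.113     ] -68.94322405334049 -90.28315423048072 -87.46576743874805 -90.22693635515819 0.07223990399663309
```

Emit:
{"method": "jog_arm", "body": {"deltas": [[0,0,0,0,0,0.06,1],[0,0,0,0,0,0,1],[0,0,0,0,0,0,1]]}}

```text
t: 2.35
eef_pos: [0.5112, -0.0048, 0.2895]
tool_rot: [0.001, 0.566, 0.825, 0.001]
contact_force: [0.4, -0.1, 0.9]
gripper_width: 1.003
grasp_force: 0.0
```

Emit:
{"method": "jog_arm", "body": {"deltas": [[0.005,0.002,-0.03,0,0,0,0.6],[0,0,-0.03,0,0,0,0.6],[0,0,-0.03,0,0,0,0.6],[0,0,0,0,0,0,0.6],[0,0,0,0,0,0,0.6]], "newtons": 40}}

```text
t: 2.85
eef_pos: [0.5158, -0.0031, 0.1987]
tool_rot: [0.0, 0.566, 0.825, 0.0]
contact_force: [0.5, -0.1, 1.1]
gripper_width: 0.602
grasp_force: 0.0
```

Run:
```python
from h import *
import pickle
c=cam('wrist','w2.png');pickle.dump(c,open('w2.pkl','wb'));print(c['eye'],bot.get_obs()['eef_pos'])
```

```text
[0.49045877 0.06087918 0.31966972] [ 0.51648146 -0.00314086  0.19943394]
```

View pics/w2.png

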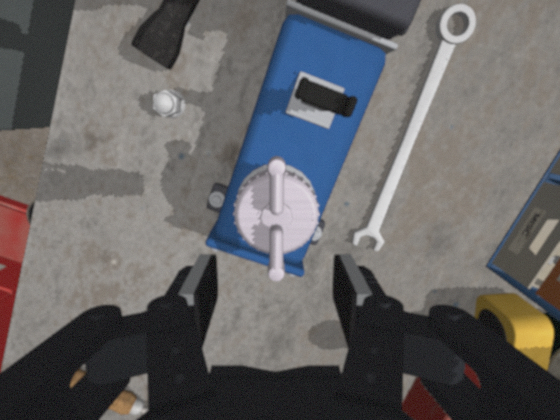

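Run:
```python
from h import *
import pickle
c=pickle.load(open('w2.pkl','rb'))
a,b=atz(c,(277,158),.112),atz(c,(277,281),.112)
print(a,b,(a+b)/2,np.linalg.norm(a-b),np.degrees(np.arctan2(*(b-a)[[1,0]])),atz(c,(277,210),.097))
for x in((212,243),(302,273),(385,62),(300,12),(340,99)): print(atz(c,x,.121 if x[0]==340 else .058))
```

```text
[0.50174441 0.03636831 0.112     ] [ 0.53139599 -0.03998495  0.112     ] [ 0.5165702  -0.00180832  0.112     ] 0.08190870979896273 -68.77645269676053 [0.51521337 0.00201417 0.097     ]
[ 0.48030926 -0.05337652  0.058     ]
[ 0.55885755 -0.05181872  0.058     ]
[0.5513451  0.12049219 0.058     ]
[0.4833947 0.1280574 0.058    ]
[0.52189995 0.08016023 0.121     ]
```

Emit:
{"method": "jog_arm", "body": {"deltas": [[0,0.001,-0.04,0,0,0,0.5],[0,0,-0.037,0,0,0,0.4],[0,0,0,0,0,0,0.2],[0,0,0,0,0,0,0],[0,0,0,0,0,0,0],[0,0,0,0,0,0,0],[0,0,0,0,0,0,0]], "newtons": 30}}

```text
t: 3.6
eef_pos: [0.5163, -0.0021, 0.122]
tool_rot: [0.001, 0.565, 0.825, 0.001]
contact_force: [-0.1, -0.9, -0.6]
gripper_width: 0.091
grasp_force: 33.6
```

Emit:
{"method": "jog_arm", "body": {"deltas": [[0,0,0,0,0,0.1,0],[0,0,0.0003,0,0,0.1,0],[0,0,0.0003,0,0,0.1,0],[0,0,0.0003,0,0,0.1,0],[0,0,0.0003,0,0,0.1,0],[0,0,0.0003,0,0,0.1,0],[0,0,0.0003,0,0,0.1,0],[0,0,0.0003,0,0,0.1,0],[0,0,0.0003,0,0,0.1,0],[0,0,0.0003,0,0,0.1,0]]}}

```text
t: 4.6
eef_pos: [0.5163, -0.0022, 0.1246]
tool_rot: [0.001, 0.099, 0.995, 0.0]
contact_force: [-0.9, 0.0, 3.1]
gripper_width: 0.092
grasp_force: 34.0
```

Emit:
{"method": "jog_arm", "body": {"deltas": [[0,0,0.0005,0,0,0.1,0],[0,0,0.0003,0,0,0.1,0],[0,0,0.0003,0,0,0.1,0],[0,0,0.0003,0,0,0.1,0],[0,0,0.0003,0,0,0.1,0],[0,0,0.0003,0,0,0.1,0],[0,0,0.0003,0,0,0.1,0],[0,0,0.0003,0,0,0.1,0],[0,0,0,0,0,0.1,0],[0,0,0,0,0,0,0]]}}

```text
t: 5.6
eef_pos: [0.5163, -0.0023, 0.1268]
tool_rot: [0.001, -0.342, 0.94, -0.0]
contact_force: [0.9, 0.3, -1.2]
gripper_width: 0.091
grasp_force: 33.6
```

Emit:
{"method": "jog_arm", "body": {"deltas": [[0,0,0,0,0,0,0.25],[0,0,0,0,0,0,0.25],[0,0,0,0,0,0,0.25],[0,0,-0.004,0,0,0,0.25],[0,0,-0.004,0,0,0,0.25],[0,0,-0.004,0,0,0,0.25],[0,0,-0.001,0,0,0,0.25],[0,0,0,0,0,0,0.25]]}}

```text
t: 6.4
eef_pos: [0.5151, -0.0022, 0.1126]
tool_rot: [-0.0, -0.342, 0.94, 0.0]
contact_force: [-0.2, 0.0, 0.6]
gripper_width: 0.247
grasp_force: 0.0
```

Run:
```python
from h import *
a=cam('scene')['img'][190:270,250:320,::-1];b=cam('side')['img'][190:270,240:310,::-1]
cv2.imwrite('pics/d.png',cv2.resize(np.hstack([a,b]),None,fx=5,fy=5,interpolation=cv2.INTER_CUBIC))
```

```text
(no output)
```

View pics/d.png

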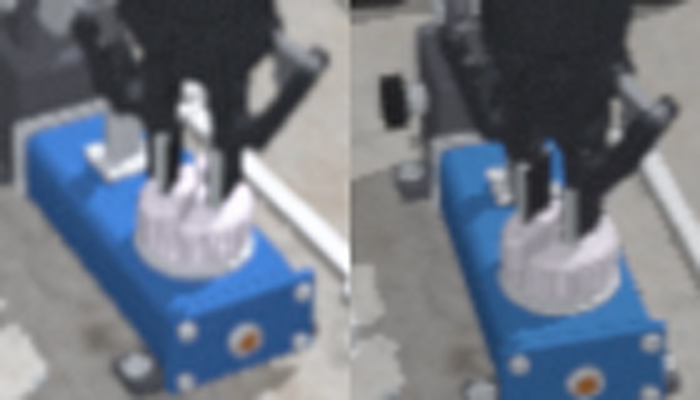

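Emit:
{"method": "jog_arm", "body": {"deltas": [[0,0,0.001,0,0,0,0],[0,0,0,0,0,0,0],[0,0,0,0,0,0,0],[0,0,0,0,0,0,0],[0,0,-0.0001,0,0,-0.1,0],[0,0,-0.0001,0,0,-0.1,0],[0,0,-0.0002,0,0,-0.1,0],[0,0,-0.0001,0,0,-0.1,0],[0,0,-0.0002,0,0,-0.1,0],[0,0,-0.0001,0,0,-0.1,0]], "newtons": 60}}

```text
t: 7.5
eef_pos: [0.5156, -0.0021, 0.1134]
tool_rot: [0.0, -0.047, 0.999, 0.0]
contact_force: [0.9, -1.0, 0.2]
gripper_width: 0.081
grasp_force: 60.6
```

Emit:
{"method": "jog_arm", "body": {"deltas": [[0,0,-0.0002,0,0,-0.1,0],[0,0,-0.0001,0,0,-0.1,0],[0,0,-0.0002,0,0,-0.1,0],[0,0,-0.0001,0,0,-0.1,0],[0,0,-0.0002,0,0,-0.1,0],[0,0,-0.0001,0,0,-0.1,0],[0,0,-0.0002,0,0,-0.1,0],[0,0,-0.0001,0,0,-0.1,0],[0,0,-0.0002,0,0,-0.1,0],[0,0,-0.0001,0,0,-0.1,0]]}}

```text
t: 8.5
eef_pos: [0.516, -0.0015, 0.1121]
tool_rot: [0.0, 0.437, 0.899, 0.001]
contact_force: [1.2, 0.1, 2.7]
gripper_width: 0.082
grasp_force: 60.8
```

Emit:
{"method": "jog_arm", "body": {"deltas": [[0,0,-0.0001,0,0,-0.1,0],[0,0,-0.0001,0,0,-0.1,0],[0,0,-0.0002,0,0,-0.1,0],[0,0,-0.0001,0,0,-0.1,0],[0,0,-0.0002,0,0,-0.1,0],[0,0,-0.0001,0,0,-0.08,0],[0,0,0,0,0,-0.05,0],[0,0,0,0,0,-0.03,0],[0,0,0,0,0,0,0],[0,0,0,0,0,0,0]]}}

```text
t: 9.5
eef_pos: [0.5163, -0.0014, 0.1111]
tool_rot: [0.0, 0.703, 0.711, 0.001]
contact_force: [4.7, 1.9, -2.8]
gripper_width: 0.083
grasp_force: 60.0
```

Run:
```python
from h import *
o=bot.get_obs();print(o['torque'],o['contact_force'],o['eef_pos'],o['tool_rot'],o['q'])
```

```text
[ 0.49304435 -1.16856093  0.02665927] [ 4.67841444  1.91500232 -2.80287949] [ 0.51631134 -0.00143359  0.11107562] [4.43392141e-04 7.03363736e-01 7.10829444e-01 8.71527044e-04] [-0.59937385  0.47528342  0.61050991  2.08524566 -0.42036327  0.69982605
  0.296681  ]
```

Emit:
{"method": "jog_arm", "body": {"deltas": [[0,0,0,0,0,-0.05,0],[0,0,0,0,0,-0.05,0],[0,0,0,0,0,0,0],[0,0,0,0,0,0,0]]}}

```text
t: 9.9
eef_pos: [0.5163, -0.0014, 0.111]
tool_rot: [0.001, 0.737, 0.676, 0.001]
contact_force: [4.9, 1.6, -4.4]
gripper_width: 0.084
grasp_force: 63.1
```

Run:
```python
from h import *
o=bot.get_obs();print(o['torque'],o['contact_force'],o['eef_pos'],o['tool_rot'],o['gripper_width'])
```

```text
[ 0.33552448 -1.14106665  1.04207222] [ 4.92558131  1.59918115 -4.37044514] [ 0.51627119 -0.0013945   0.11103088] [5.43857923e-04 7.36839745e-01 6.76067033e-01 5.11251000e-04] 0.08447963933214889
```

Emit:
{"method": "jog_arm", "body": {"deltas": [[0,0,0,0,0,0.04,0.3],[0,0,0,0,0,0.0,0.35],[0,0,0,0,0,0,0.35],[0,0,0.02,0,0,0,0.35],[0,0,0.04,0,0,0,0.35],[0,-0.01,0.045,0,0,0.05,0],[0,-0.01,0.045,0,0,0,0],[0,0,0.045,0,0,0,0],[0,0,0,0,0,0,0],[0,0,0,0,0,0,0]]}}

```text
t: 10.9
eef_pos: [0.5153, -0.0222, 0.3065]
tool_rot: [-0.0, 0.708, 0.707, 0.001]
contact_force: [-0.2, 0.8, -0.1]
gripper_width: 0.001
grasp_force: 0.0
```

Run:
```python
from h import *
import pickle
c=cam('wrist','w3.png');pickle.dump(c,open('w3.pkl','wb'));o=bot.get_obs();print(c['eye'],o['eef_pos'],o['tool_rot'],o['contact_force'])
```

```text
[0.51482257 0.04624297 0.42754519] [ 0.51459826 -0.02204922  0.30532007] [-6.44791054e-04  7.07526977e-01  7.06686011e-01 -2.05054762e-04] [ 0.34386827 -1.22095846 -0.4013462 ]
```

View pics/w3.png

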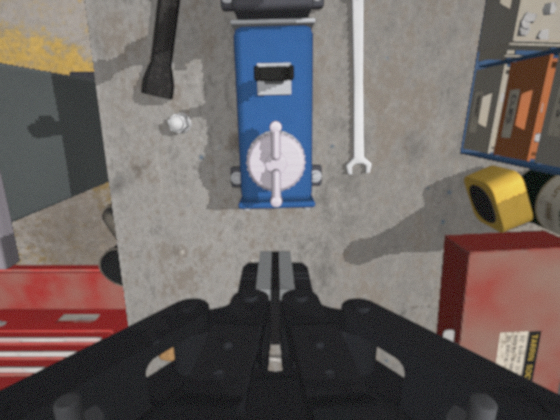

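Run:
```python
from h import *
import pickle
c=pickle.load(open('w3.pkl','rb'))
for p,z in(((276,124),.102),((277,204),.102),((274,73),.121),((236,26),.058),((312,24),.058),((239,203),.058),((313,203),.058)): print(p,atz(c,p,z).round(4))
# lever from stereo, grip edges
C=pickle.load(open('c0.pkl','rb'))
for n in('scene','side'):
  for a in(1.3,1.4,1.5):
    f=lambda r,o:(.516,.168-r*np.cos(a)+o*np.sin(a),.122+r*np.sin(a)+o*np.cos(a))
    k=(230,110) if n=='scene' else (220,115)
    print(n,a,*[((proj(C[n],f(r,o))-k+.36)*3.6+((0,0) if n=='scene' else(360,0))).round(0) for r,o in((206,0),(114,0),(165,23),(0,0)) for r,o in[(r/1e3,o/1e3)]])
```

```text
(276, 124) [0.5166 0.0359 0.102 ]
(277, 204) [ 0.5176 -0.0402  0.102 ]
(274, 73) [0.5149 0.0778 0.121 ]
(236, 26) [0.4781 0.127  0.058 ]
(312, 24) [0.5518 0.1287 0.058 ]
(239, 203) [ 0.4758 -0.0507  0.058 ]
(313, 203) [ 0.558  -0.0508  0.058 ]
scene 1.3 [140.  68.] [126. 167.] [120.  93.] [110. 275.]
scene 1.4 [128.  51.] [119. 157.] [110.  82.] [110. 275.]
scene 1.5 [115.  36.] [113. 149.] [101.  73.] [110. 275.]
side 1.3 [546.  69.] [542. 167.] [538.  92.] [536. 273.]
side 1.4 [540.  51.] [538. 157.] [533.  81.] [536. 273.]
side 1.5 [535.  36.] [535. 148.] [529.  71.] [536. 273.]
```

Emit:
{"method": "jog_arm", "body": {"deltas": [[0,0.0,0.045,0,0,0,0],[0,0.0,0.045,0,0,0,0],[0,0.02,0.045,0,0,0,0],[0,0.045,0.02,0,0,0,0],[0,0.045,0,0,0,0,0],[0,0.045,0,0,0,0,0],[0,0.045,0,0,0,0,0],[0,0.045,0,-0.1,0,0,0],[0,0.04,0,-0.1,0,0,0],[0,0.03,0,-0.1,0,0,0]]}}

```text
t: 11.95
eef_pos: [0.5142, 0.2959, 0.4586]
tool_rot: [0.107, 0.698, 0.7, -0.108]
contact_force: [0.0, 0.1, -0.4]
gripper_width: -0.0
grasp_force: 0.0
```

Emit:
{"method": "jog_arm", "body": {"deltas": [[0,0,0,-0.12,0,0,0],[0,0,0,-0.12,0,0,0],[0,0,0,-0.12,0,0,0],[0,0,0,-0.12,0,0,0],[0,0,0,-0.12,0,0,0],[0,0,0,-0.12,0,0,0],[0,0,0,-0.12,0,0,0],[0,0,0,-0.12,0,0,0],[0,0,0,-0.12,0,0,0],[0,0,0,0,0,0,0]]}}

```text
t: 12.95
eef_pos: [0.5141, 0.2952, 0.4547]
tool_rot: [0.452, 0.541, 0.545, -0.454]
contact_force: [0.2, 0.3, -1.2]
gripper_width: 0.004
grasp_force: 0.0
```

Run:
```python
from h import *
o=bot.get_obs();print(o['eef_pos'],rot(o['tool_rot']).round(3),o['q'],o['contact_force'])
```

```text
[0.51413197 0.29519912 0.45466731] [[-0.006  1.     0.   ]
 [ 0.179  0.001 -0.984]
 [-0.984 -0.006 -0.179]] [-1.46412781  0.95405948  1.0690462   1.32695557  0.45820716  1.90097646
 -0.32100206] [ 0.16206412  0.31480777 -1.20646974]
```

Emit:
{"method": "jog_arm", "body": {"deltas": [[0,0,-0.02,0.1,0,0,0],[0,0,-0.03,0.1,0,0,0],[0,0,-0.04,0,0,0,0],[0,0,-0.04,0,0,0,0],[0,-0.02,-0.04,0,0,0,0],[0,-0.03,0,0,0,0,0],[0,0,0,0,0,0,0],[0,0,0,0,0,0,0]]}}

```text
t: 13.75
eef_pos: [0.5154, 0.2418, 0.2913]
tool_rot: [0.392, 0.589, 0.587, -0.393]
contact_force: [-0.7, 0.1, 0.3]
gripper_width: 0.001
grasp_force: 0.0
```

Run:
```python
from h import *
o=bot.get_obs();print(o['eef_pos'],rot(o['tool_rot']).round(3),o['q'],o['contact_force'])
a=cam('wrist')['img'][:,:,::-1];b=cam('scene')['img'][80:240,200:360,::-1];c=cam('side')['img'][80:240,190:350,::-1]
k=lambda x:cv2.resize(x,(400,300) if x.shape[0]==420 else (300,300),interpolation=cv2.INTER_CUBIC)
cv2.imwrite('pics/l.png',np.vstack([np.hstack([k(b),k(c)]),np.pad(k(a),((0,0),(0,200),(0,0)))]))
```

```text
[0.51538562 0.24177129 0.29132228] [[ 0.002  1.    -0.003]
 [ 0.384 -0.003 -0.924]
 [-0.924  0.001 -0.384]] [-1.43760328  0.96648849  0.98677467  1.54888383  0.23935741  1.60486346
 -0.51580905] [-0.6646042  0.1215657  0.3243137]
```

View pics/l.png

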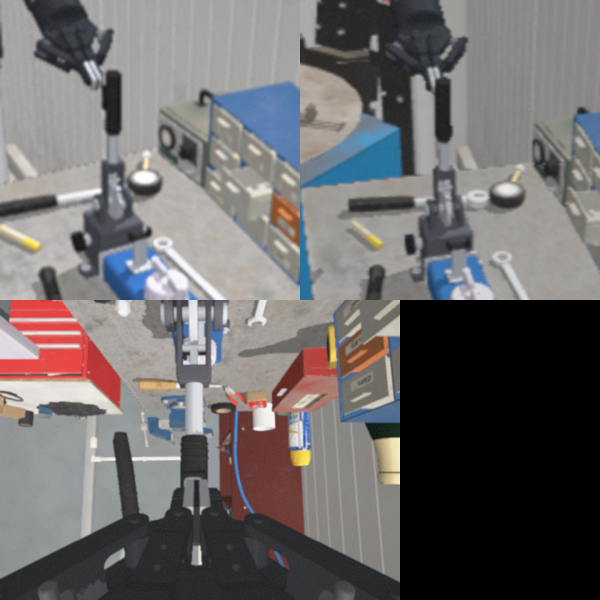

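Emit:
{"method": "jog_arm", "body": {"deltas": [[-0.002,-0.01,-0.006,0,0,0,0],[0,-0.01,0,0,0,0,0],[0,-0.01,0,0,0,0,0],[0,-0.003,0,0,0,0,0],[0,-0.003,0,0,0,0,0],[0,0,0,0,0,0,0]]}}

```text
t: 14.5
eef_pos: [0.5132, 0.207, 0.2849]
tool_rot: [0.393, 0.588, 0.587, -0.393]
contact_force: [-1.6, 2.4, 1.1]
gripper_width: 0.002
grasp_force: 1.3
```

```bash
cat > plan.py <<'E'
from h import *
import sys
phi0,phi1,n,r0,r1,o,th1=map(float,sys.argv[1:8]);n=int(n)
s=bot.get_obs();p=np.array(s['eef_pos']);M=rot(s['tool_rot']);th=np.arctan2(-M[1,2],-M[2,2])
print('tilt',th,p)
py,pz=.168,.122;Y,Z,T=p[1],p[2],th
for k in range(1,n+1):
    a=k/n;f=phi0+(phi1-phi0)*a;r=r0+(r1-r0)*a;t=th+(th1-th)*a
    y=py-r*np.cos(f)+o*np.sin(f);z=pz+r*np.sin(f)+o*np.cos(f)
    y-= -.022*np.sin(t)-.011*np.cos(t);z-= -.022*np.cos(t)+.011*np.sin(t)
    d=[0,round(y-Y,4),round(z-Z,4),round(T-t,3),0,0,0];Y+=d[1];Z+=d[2];T-=d[3]
    print(d,end=', ')
print()
E
python3 plan.py 1.53 0.8 18 .163 .167 .013 .6
```

```text
tilt 1.1795604807327027 [0.51324172 0.20699025 0.28494476]
[0, np.float64(-0.0147), np.float64(-0.0002), np.float64(0.032), 0, 0, 0], [0, np.float64(-0.0067), np.float64(0.0009), np.float64(0.032), 0, 0, 0], [0, np.float64(-0.0066), np.float64(0.0006), np.float64(0.033), 0, 0, 0], [0, np.float64(-0.0067), np.float64(0.0003), np.float64(0.032), 0, 0, 0], [0, np.float64(-0.0068), np.float64(0.0), np.float64(0.032), 0, 0, 0], [0, np.float64(-0.0067), np.float64(-0.0002), np.float64(0.032), 0, 0, 0], [0, np.float64(-0.0067), np.float64(-0.0005), np.float64(0.032), 0, 0, 0], [0, np.float64(-0.0066), np.float64(-0.0008), np.float64(0.033), 0, 0, 0], [0, np.float64(-0.0067), np.float64(-0.001), np.float64(0.032), 0, 0, 0], [0, np.float64(-0.0066), np.float64(-0.0013), np.float64(0.032), 0, 0, 0], [0, np.float64(-0.0065), np.float64(-0.0016), np.float64(0.032), 0, 0, 0], [0, np.float64(-0.0064), np.float64(-0.0019), np.float64(0.032), 0, 0, 0], [0, np.float64(-0.0064), np.float64(-0.0021), np.float64(0.033), 0, 0, 0], [0, np.float64(-0.0063), np.float64(-0.0023), np.float64(0.032), 0, 0, 0], [0, np.float64(-0.0062), np.float64(-0.0027), np.float64(0.032), 0, 0, 0], [0, np.float64(-0.0061), np.float64(-0.0028), np.float64(0.032), 0, 0, 0], [0, np.float64(-0.006), np.float64(-0.0032), np.float64(0.032), 0, 0, 0], [0, np.float64(-0.0058), np.float64(-0.0033), np.float64(0.033), 0, 0, 0],
```

Emit:
{"method": "jog_arm", "body": {"deltas": [[0,-0.004,0,0.01,0,0,0],[0,-0.004,0,0.01,0,0,0],[0,-0.004,0,0.01,0,0,0],[0,-0.005,0.0005,0.02,0,0,0],[0,-0.0067,0.0006,0.032,0,0,0],[0,-0.0067,0.0003,0.032,0,0,0],[0,-0.0067,0,0.032,0,0,0],[0,-0.0067,-0.0002,0.032,0,0,0]]}}

```text
t: 15.3
eef_pos: [0.514, 0.1626, 0.2862]
tool_rot: [0.339, 0.621, 0.621, -0.338]
contact_force: [3.2, 3.6, 1.2]
gripper_width: -0.001
grasp_force: 2.2
```

```bash
sed -i 's/round(y-Y,4)/round(float(y-Y),4)/;s/round(z-Z,4)/round(float(z-Z),4)/;s/round(T-t,3)/round(float(T-t),3)/' plan.py; python3 plan.py 1.28 0.3 20 .163 .169 .013 .2
```

```text
tilt 0.998365192386818 [0.5139572  0.16259682 0.2861881 ]
[0, -0.0124, -0.0022, 0.04, 0, 0, 0], [0, -0.008, -0.0011, 0.04, 0, 0, 0], [0, -0.008, -0.0014, 0.04, 0, 0, 0], [0, -0.0078, -0.0018, 0.04, 0, 0, 0], [0, -0.0078, -0.0021, 0.04, 0, 0, 0], [0, -0.0076, -0.0026, 0.04, 0, 0, 0], [0, -0.0075, -0.0029, 0.039, 0, 0, 0], [0, -0.0074, -0.0034, 0.04, 0, 0, 0], [0, -0.0072, -0.0036, 0.04, 0, 0, 0], [0, -0.007, -0.0041, 0.04, 0, 0, 0], [0, -0.0068, -0.0043, 0.04, 0, 0, 0], [0, -0.0066, -0.0047, 0.04, 0, 0, 0], [0, -0.0064, -0.0051, 0.04, 0, 0, 0], [0, -0.0061, -0.0053, 0.04, 0, 0, 0], [0, -0.0058, -0.0056, 0.04, 0, 0, 0], [0, -0.0055, -0.006, 0.04, 0, 0, 0], [0, -0.0053, -0.0062, 0.04, 0, 0, 0], [0, -0.0049, -0.0064, 0.04, 0, 0, 0], [0, -0.0047, -0.0067, 0.039, 0, 0, 0], [0, -0.0043, -0.0069, 0.04, 0, 0, 0],
```

Emit:
{"method": "jog_arm", "body": {"deltas": [[0,-0.009,-0.002,0.04,0,0,0],[0,-0.008,-0.0011,0.04,0,0,0],[0,-0.008,-0.0014,0.04,0,0,0],[0,-0.0078,-0.0018,0.04,0,0,0],[0,-0.0078,-0.0021,0.04,0,0,0],[0,-0.0076,-0.0026,0.04,0,0,0],[0,-0.0075,-0.0029,0.04,0,0,0],[0,-0.0074,-0.0034,0.04,0,0,0]]}}

```text
t: 16.1
eef_pos: [0.5132, 0.0994, 0.2684]
tool_rot: [0.235, 0.667, 0.666, -0.235]
contact_force: [3.1, 4.1, 0.8]
gripper_width: 0.005
grasp_force: 1.8
```

```bash
python3 - <<'E'
from h import *
s=bot.get_obs();p=s['eef_pos'];M=rot(s['tool_rot']);t=np.arctan2(-M[1,2],-M[2,2])
y=p[1]-.022*np.sin(t)-.011*np.cos(t)-.168;z=p[2]-.022*np.cos(t)+.011*np.sin(t)-.122
R_=np.hypot(y,z);print(R_,'phi for o=.016',np.arctan2(z,-y)-np.arcsin(.016/R_),s['contact_force'],p,t)
E
python3 plan.py .85 0.1 20 .164 .170 .013 .1
```

```text
0.1637858938128126 phi for o=.016 0.8837915265698019 [3.13003507 4.08284781 0.81258153] [0.51321497 0.09936097 0.26839781] 0.678431468257494
tilt 0.678431468257494 [0.51321497 0.09936097 0.26839781]
[0, -0.0128, -0.0073, 0.029, 0, 0, 0], [0, -0.0053, -0.0031, 0.029, 0, 0, 0], [0, -0.0052, -0.0034, 0.029, 0, 0, 0], [0, -0.005, -0.0035, 0.029, 0, 0, 0], [0, -0.0049, -0.0037, 0.029, 0, 0, 0], [0, -0.0047, -0.0039, 0.029, 0, 0, 0], [0, -0.0046, -0.0041, 0.028, 0, 0, 0], [0, -0.0045, -0.0043, 0.029, 0, 0, 0], [0, -0.0043, -0.0044, 0.029, 0, 0, 0], [0, -0.0041, -0.0046, 0.029, 0, 0, 0], [0, -0.0039, -0.0047, 0.029, 0, 0, 0], [0, -0.0038, -0.0049, 0.029, 0, 0, 0], [0, -0.0036, -0.0051, 0.029, 0, 0, 0], [0, -0.0034, -0.0052, 0.029, 0, 0, 0], [0, -0.0032, -0.0053, 0.029, 0, 0, 0], [0, -0.0029, -0.0054, 0.029, 0, 0, 0], [0, -0.0028, -0.0056, 0.029, 0, 0, 0], [0, -0.0026, -0.0056, 0.029, 0, 0, 0], [0, -0.0023, -0.0058, 0.029, 0, 0, 0], [0, -0.0022, -0.0058, 0.028, 0, 0, 0],
```

Emit:
{"method": "jog_arm", "body": {"deltas": [[0,-0.008,-0.005,0.029,0,0,0],[0,-0.0053,-0.0032,0.029,0,0,0],[0,-0.0052,-0.0034,0.029,0,0,0],[0,-0.005,-0.0035,0.029,0,0,0],[0,-0.0049,-0.0037,0.029,0,0,0],[0,-0.0047,-0.0039,0.029,0,0,0],[0,-0.0046,-0.0041,0.029,0,0,0],[0,-0.0045,-0.0043,0.029,0,0,0],[0,-0.0043,-0.0044,0.029,0,0,0],[0,-0.0041,-0.0046,0.029,0,0,0]]}}

```text
t: 17.1
eef_pos: [0.5133, 0.0492, 0.2282]
tool_rot: [0.137, 0.694, 0.693, -0.137]
contact_force: [1.8, 1.5, 1.9]
gripper_width: 0.004
grasp_force: 1.4
```

```bash
cat > st.py <<'E'
from h import *
s=bot.get_obs();p=s['eef_pos'];M=rot(s['tool_rot']);t=np.arctan2(-M[1,2],-M[2,2])
y=p[1]-.022*np.sin(t)-.011*np.cos(t)-.168;z=p[2]-.022*np.cos(t)+.011*np.sin(t)-.122
R_=np.hypot(y,z);print(R_,'phi for o=.016',np.arctan2(z,-y)-np.arcsin(.016/R_),s['contact_force'],p,t)
E
python3 st.py
python3 plan.py .47 -0.02 14 .167 .170 .013 .0
```

```text
0.16424415512942922 phi for o=.016 0.48285050943550956 [1.77841787 1.52872545 1.91840152] [0.51329313 0.04918073 0.2282464 ] 0.38930488857166556
tilt 0.38930488857166556 [0.51329313 0.04918073 0.2282464 ]
[0, -0.0093, -0.0073, 0.028, 0, 0, 0], [0, -0.0034, -0.0046, 0.028, 0, 0, 0], [0, -0.0033, -0.0047, 0.027, 0, 0, 0], [0, -0.0032, -0.0048, 0.028, 0, 0, 0], [0, -0.0029, -0.005, 0.028, 0, 0, 0], [0, -0.0028, -0.005, 0.028, 0, 0, 0], [0, -0.0026, -0.0051, 0.028, 0, 0, 0], [0, -0.0024, -0.0052, 0.027, 0, 0, 0], [0, -0.0022, -0.0054, 0.028, 0, 0, 0], [0, -0.0021, -0.0053, 0.028, 0, 0, 0], [0, -0.0018, -0.0055, 0.028, 0, 0, 0], [0, -0.0017, -0.0055, 0.028, 0, 0, 0], [0, -0.0014, -0.0056, 0.027, 0, 0, 0], [0, -0.0013, -0.0056, 0.028, 0, 0, 0],
```

Emit:
{"method": "jog_arm", "body": {"deltas": [[0,-0.004,-0.007,0.028,0,0,0],[0,-0.0034,-0.0046,0.028,0,0,0],[0,-0.0033,-0.0047,0.028,0,0,0],[0,-0.0032,-0.0048,0.028,0,0,0],[0,-0.0029,-0.005,0.028,0,0,0],[0,-0.0028,-0.005,0.028,0,0,0],[0,-0.0026,-0.0051,0.028,0,0,0],[0,-0.0024,-0.0052,0.028,0,0,0],[0,-0.0022,-0.0054,0.028,0,0,0]]}}

```text
t: 18.0
eef_pos: [0.5134, 0.0226, 0.1815]
tool_rot: [0.049, 0.706, 0.705, -0.048]
contact_force: [0.8, 1.8, 2.8]
gripper_width: 0.0
grasp_force: 1.3
```

```bash
python3 st.py
```

```text
0.16402954240430462 phi for o=.016 0.14361054617968363 [0.79354089 1.80521069 2.79798501] [0.51339139 0.02262965 0.18148692] 0.13725007945918075
```

Emit:
{"method": "jog_arm", "body": {"deltas": [[0,-0.0025,-0.0055,0.028,0,0,0],[0,-0.002,-0.0055,0.028,0,0,0],[0,-0.0018,-0.0055,0.028,0,0,0],[0,-0.0015,-0.005,0.028,0,0,0],[0,0,-0.004,0.02,0,0,0],[0,0,-0.002,0,0,0,0],[0,0,0,0,0,0,0]]}}

```text
t: 18.7
eef_pos: [0.5138, 0.015, 0.1586]
tool_rot: [0.0, 0.708, 0.706, -0.001]
contact_force: [-18.7, 4.0, 59.2]
gripper_width: -0.004
grasp_force: 29.3
```

```bash
python3 st.py
```

```text
0.16462266020458374 phi for o=.016 -0.008608454081757283 [-18.70003204   4.01075369  59.16519271] [0.51381886 0.01504691 0.15857805] 0.0009933753508533341
```

Emit:
{"method": "jog_arm", "body": {"deltas": [[0,0,0.004,0,0,0,0],[0,0,0.002,0,0,0,0],[0,0,0,0,0,0,0],[0,0,0.01,0,0,0,0],[0,0,0.03,0,0,0,0],[0,0,0.04,0,0,0,0],[0,0,0.04,0,0,0,0],[0,0,0.04,0,0,0,0],[0,0,0,0,0,0,0],[0,0,0,0,0,0,0]]}}

```text
t: 19.7
eef_pos: [0.5132, 0.0146, 0.3207]
tool_rot: [0.003, 0.707, 0.707, -0.002]
contact_force: [1.0, 0.6, -1.2]
gripper_width: -0.002
grasp_force: 0.0
```

Run:
```python
from h import *
a=cam('wrist')['img'][:,:,::-1];b=cam('scene')['img'][140:300,200:360,::-1];c=cam('side')['img'][140:300,190:350,::-1]
k=lambda x:cv2.resize(x,(400,300) if x.shape[0]==420 else (300,300),interpolation=cv2.INTER_CUBIC)
cv2.imwrite('pics/f.png',np.vstack([np.hstack([k(b),k(c)]),np.pad(k(a),((0,0),(0,200),(0,0)))]))
```

```text
(no output)
```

View pics/f.png

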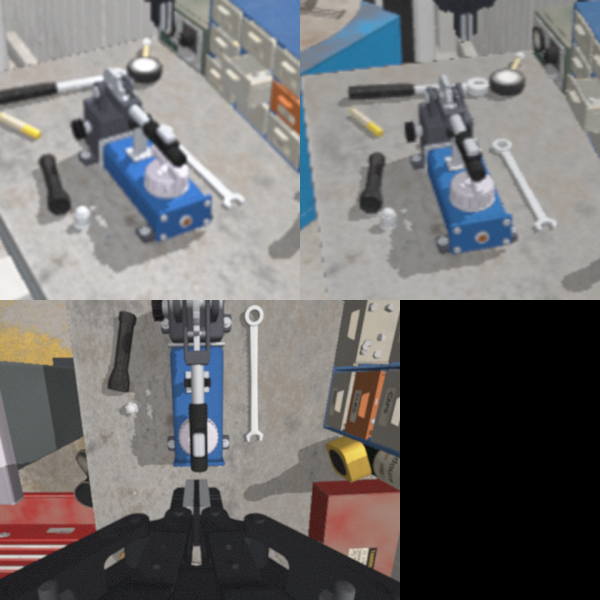

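The lever is down on its saddle over the cap, the button is free, and the tools haven't moved.

```bash
python3 -c "
from station import bot
print(bot.hand_in())"
```

```text
the job is handed in; nothing more can be done
None
```

I handed the job in at about 20 s: cap screwed home, lever down on its saddle with the thumb button released, and no tools moved; the hand-in returned no verdict.

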